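# Lay the printer feed rollers in the cleaning cradle and spray them

### The job

Gently lay (do not drop) both printer feed rollers in the cleaning cradle so that they sit level: the long roller in the lane with the wider-spaced V saddles, the short one in the other, each with its thick journal in the lower saddle and its rubber sleeve between the two saddles. Only when both lie in place, press the canister's white spray cap fully down and let it spring back up. Leave everything else on the bench where it is.

Things in the scene. Friction and masses are not known exactly. Their poses are not given: they have to be found in the camera images.
- long_roller: feed roller, 190 mm long: black rubber sleeve 32 mm diameter, 120 mm long; thick steel journal (24 mm diameter, 35 mm long) on its +x end, thin one (10 mm diameter, 35 mm long) on its -x end. Origin on the axis, mid-sleeve; x is the axis, towards the thick journal; y and z turn as it rolls. Starts lying on its sleeve, axis level, 16 mm above the bench. 0.3 kg (0.2 to 0.4).
- short_roller: feed roller, 150 mm long: black rubber sleeve 32 mm diameter, 80 mm long; thick steel journal (24 mm diameter, 35 mm long) on its +x end, thin one (10 mm diameter, 35 mm long) on its -x end. Origin on the axis, mid-sleeve; x is the axis, towards the thick journal; y and z turn as it rolls. Starts lying on its sleeve, axis level, 16 mm above the bench. 0.22 kg (0.15 to 0.3).
- long_roller_thick_end (a point): centre of the end face of the long roller's thick journal, 95 mm from the roller's origin
- short_roller_thick_end (a point): centre of the end face of the short roller's thick journal, 75 mm from the roller's origin
- cradle: fixed: dark steel plate 190 x 150 x 10 mm with two parallel lanes 85 mm apart, each of two white plastic 90 degree V saddles (mouth 40 mm, tops at most 65 mm above bench). Origin on the bench, under the centre; x along the lanes towards the canister, yaw -0.3 to 0.25. In a lane one saddle is 10 mm lower: a roller is level only with its thick journal there; reversed it tilts 7 degrees or more
- long_lane (a point): seat of the long roller: where the mid-point of its sleeve (on the axis) comes; 50 mm above the bench, axes as the cradle's. Two saddles 14 mm thick, 134 mm clear between them (7 mm play at each end of the sleeve). The lower saddle, for the thick journal, is on the -x side; this is the lane with the wider-spaced saddles, on the cradle's +y side.
- short_lane (a point): seat of the short roller: where the mid-point of its sleeve (on the axis) comes; 50 mm above the bench, axes as the cradle's. Two saddles 14 mm thick, 94 mm clear between them (7 mm play at each end of the sleeve). The lower saddle, for the thick journal, is on the +x side; this is the lane with the closer-spaced saddles, on the cradle's -y side.
- spray_can: fixed cleaner canister in a foot (64 mm square): aluminium, 52 mm diameter, shoulder 113 mm above the bench, upright, at the cradle's +x end, nozzle facing the cradle. Origin on the bench on its axis
- spray_cap (a joint): travel of the canister's sprung white cap: 0 up, 0.006 m fully down. It takes 3 N to start and 6 N fully down, and springs back by itself
- cap_top (a point): centre of the top of the white cap (28 mm flat round top), 143 mm above the bench when up; it moves straight down
- capacitor: bystander, loose: plain aluminium can capacitor, upright cylinder 28 mm diameter, 45 mm tall, beside the long roller (its axis 70 to 76 mm from the roller's axis). Origin at the centre of its underside
- standoff: bystander, loose: brass turned standoff, upright, foot 30 mm diameter, 34 mm tall, beside the short roller (its axis 70 to 76 mm from the roller's axis). Origin at the centre of its underside
- wash_bottle: bystander, loose: white plastic bottle, 48 mm diameter, 150 mm tall, upright, between the rollers' starting area and the cradle. Origin at the centre of its underside
- spool: bystander, loose: grey plastic spool standing on its flange, 56 mm diameter, 55 mm tall. Origin at the centre of its underside
- screwdriver: bystander, loose: screwdriver lying flat, about 0.2 m long, towards the back right. Origin near the middle of its length
- parts_tray: bystander, loose: blue open tray, 100 by 70 mm, 35 mm high. Origin at the centre of its underside
- mug: bystander, loose: white mug, 76 mm diameter, 90 mm tall. Origin at the centre of its underside
Mind the look-alikes: they are no part of the job. Leave any green or yellow look-alike of the long_roller alone.

How it is judged:
By the outcome, as a careful person would: the job done as asked, in the order asked, and still so for the second after the job is handed in, with the robot touching nothing.
It also fails if it takes over 72 s, if anything falls off the work surface, if the arm or the gripper's body presses on something with over 40 N, if the wrist force passes 120 N, or if a joint passes its speed limit or range.

### The arm

A 6-joint arm with a two-finger parallel gripper is mounted at the origin on the work surface. World frame = base frame: x ahead of the robot, y to its left, z up, the work surface at z = 0. Lengths are in m, angles in rad, forces in N, time in s.
With the tool pointing down it reaches from about 0.35 to 0.95 m from the base axis. Payload 17.4 kg.
Tool frame: the origin (TCP) lies on the centre line of the jaws, within the pads' length; the fingertips stand 14 mm ahead of it and the grasp point (between the pads) lies 5 mm behind it; z points along the fingers, y is the direction in which the jaws open and shut (so a half turn about z gives the same grasp; the last joint's range is limited). The gripper opens to 93 mm and grips with 3 to 60 N. Pads are 15 mm wide; open, the fingers measure 128 mm over their backs; the gripper's body (75 mm by 188 mm) begins 65 mm behind the grasp point.
Start: joints at [1.187, 0.116, 1.442, -0, 1.584, -0.038], TCP at [0.229, 0.635, 0.233] pointing down, gripper open.
Joint ranges: [-2.83, 2.83], [-0.83, 2.19], [0.07, 2.5], [-1.14, 4.28], [0.01, 3], [-2.97, 2.97]. Speed limits (rad/s): [1.89, 1.89, 2.22, 3.14, 3.14, 3.14].

### API

Orientations are given as a 3x3 rotation matrix whose columns are the frame's x, y, z axes.
In Python, from rig import readout, eyes, env, models gives the robot as it stands. The module is installed in compiled form; this text tells all that it offers.
- The arm moves only by the tool drive_tool, never from a script. Its argument "motion" is a list of rows, each an object with "gripper": the closure, from 0 (fully open) to 1 (shut); "linear": the shift along the world's x, y, z in mm, a list of three; "turn": the turn, a rotation vector about the world's x, y, z in rad, a list of three. In form: [{"gripper": gripper, "linear": [tx, ty, tz], "turn": [wx, wy, wz]}, ...]. A call has 1 to 5 rows; each row shifts and turns the commanded pose from where the row before left it; what a row does not reach is not made up. A row lasts 1/8 s, in which the tool goes at most 62.5 mm and 10.7 degrees, less where a joint would pass 70% of its speed; a pose out of reach is approached as far as the arm can. A call is refused whole if a number of a shift passes 62.5 or a number of a turn 0.188, either way. A call with a gripper value outside its range is refused whole. The fingers move at their own pace and stop on an object; "grip_force" is the grip in N (left out, the last holds). Time passes only in rows, so rows that do not move let the fingers close. It gives the time, the measured TCP pose, the force and the opening at its end, in the units of the state.
- readout.state(): the state, without advancing time (a new reading comes with each control period).
- eyes.read_camera(name): name is "side" or "top"; returns (picture, depth): 384x512x3 uint8, blue, green, red; 384x512 float32, m along the optical axis (not along the pixel's ray), 0 where there is no reading.
- eyes.camera_params(name): a dict with "K" (3x3 intrinsics, pixels), "origin" and "attitude" of the camera in the world. Camera axes: x right, y down, z forward; pixel columns grow to the right and rows downward; lengths in m; the calibration is good to about 2 mm. A picture is of the moment at which its call begins. camera_params takes no time and is no camera call.
- env.sign_off(): hands the job in, once; it reports no verdict.
Trained networks look in the newest picture that a camera, given by its name, has taken for a name from the list of things; names that differ only in an ending like _2 or _b are one class to them, and where a whole thing is asked for, a point or a joint stands for the part that bears it (a point fixed in the world has none). Each returns a list of dicts, best first, with "p" (0 to 1); they miss things now and then, are a little off and sometimes report something else, mostly with a low value. They report only what shows in the picture. A call takes as long as a camera call. They do not tell look-alikes from the thing itself.
- models.masks_of(target, camera): "region" (384x512 bool, what is visible of it) and "centre" ([column, row] in pixels, amid what is visible of it).
- models.tip_of(target, camera): "centre" ([column, row] in pixels: a listed point, or the origin of a listed thing).
The state is a dict: "t": time; "joint_positions": joint angles; "qvel": joint speeds; "tau": joint torques, N m; "eef_pos": TCP position; "eef_rot": TCP orientation; "contact_force": force on the tool from outside, world axes, zero at the start; "wrist_torque": the same for the moment, N m; "finger_gap": finger opening in m.
Only numpy, scipy, OpenCV 4.12 (cv2) and the standard library are available. Lean on these libraries where they do the work, as an engineer would, in place of code of your own. Each camera call takes 0.05 s, during which the arm holds its last target. There are 200 camera calls.

## Working session

There is one attempt and no reset: what is moved stays moved. The work goes in short steps, Python scripts to look and compute and a tool call to move; the robot and the scene stay as the last step left them, time stands still between calls to the robot, and variables do not carry over. Pictures are saved under pics/ and viewed, about 8 in all and at most 12, crops included, and the job is handed in when it is done.

Besides the shell and the picture viewer there is one more tool, called as name([rows], argument=value, ...), one row to a line, values as JSON. drive_tool: Moves the arm, as the interface text tells. Its arguments: {"type":"object","properties":{"motion":{"type":"array"},"grip_force":{"type":"number"}},"required":["motion"]}

```bash
mkdir -p pics
cat > h.py <<'E'
import numpy as np, cv2
from rig import readout, eyes, env, models
def P(cam): 
    c=eyes.camera_params(cam); return np.array(c["K"]),np.array(c["origin"]),np.array(c["attitude"])
def cloud(cam,d):
    K,o,R=P(cam); v,u=np.mgrid[:d.shape[0],:d.shape[1]]
    p=np.stack([(u-K[0,2])/K[0,0]*d,(v-K[1,2])/K[1,1]*d,d],-1)
    return p@R.T+o
def at_z(cam,px,z):
    K,o,R=P(cam); r=R@np.array([(px[0]-K[0,2])/K[0,0],(px[1]-K[1,2])/K[1,1],1]); return o+r*(z-o[2])/r[2]
def proj(cam,p):
    K,o,R=P(cam); q=K@(R.T@(np.array(p)-o)); return q[:2]/q[2]
E
python3 - <<'E'
from h import *
ims=[]
for c in("top","side"):
    im,d=eyes.read_camera(c); np.savez(c,im=im,d=d); cv2.imwrite(f"pics/{c}.png",cv2.resize(im,(800,600)))
    k,o,R=P(c); print(c,k[0],o,R.round(2).tolist())
Z={"long_roller":.016,"short_roller":.016,"long_roller_thick_end":.016,"short_roller_thick_end":.016,"cradle":0,"long_lane":.05,"short_lane":.05,"spray_can":0,"cap_top":.143,"capacitor":0,"standoff":0,"wash_bottle":0,"spool":0,"mug":0,"parts_tray":0,"screwdriver":.01}
for n,z in Z.items():
    for c in("top","side"):
        print(n,c,[(round(float(r["p"]),2),np.round(r["centre"]).tolist(),at_z(c,r["centre"],z)[:2].round(3).tolist()) for r in models.tip_of(n,c)[:3]])
E
```

```text
top [443.8886422    0.         251.64540509] [ 0.34584379 -0.11662433  1.63230418] [[-0.02, -1.0, 0.09], [-1.0, 0.02, 0.01], [-0.01, -0.09, -1.0]]
side [424.45604178   0.         257.72781994] [ 0.10891818 -0.9943227   1.14739004] [[0.92, -0.29, 0.26], [-0.39, -0.67, 0.63], [-0.01, -0.68, -0.73]]
long_roller top [(0.94, [399.0, 197.0], [0.443, -0.634]), (0.7, [326.0, 256.0], [0.236, -0.363]), (0.64, [342.0, 191.0], [0.469, -0.427])]
long_roller side [(0.6, [301.0, 287.0], [0.476, -0.428]), (0.58, [219.0, 297.0], [0.239, -0.362])]
short_roller top [(0.68, [109.0, 157.0], [0.616, 0.426]), (0.52, [281.0, 171.0], [0.548, -0.208])]
short_roller side [(0.85, [287.0, 226.0], [0.539, -0.197])]
long_roller_thick_end top [(0.95, [386.0, 178.0], [0.513, -0.589]), (0.83, [318.0, 230.0], [0.33, -0.334]), (0.56, [330.0, 214.0], [0.388, -0.381])]
long_roller_thick_end side [(0.96, [344.0, 328.0], [0.529, -0.592]), (0.65, [268.0, 284.0], [0.391, -0.381]), (0.57, [245.0, 280.0], [0.331, -0.34])]
short_roller_thick_end top [(0.77, [262.0, 179.0], [0.52, -0.139]), (0.2, [189.0, 151.0], [0.631, 0.128])]
[... 965 characters left out ...]
 [0.608, -0.167])]
standoff side [(0.4, [298.0, 215.0], [0.604, -0.159])]
wash_bottle top [(0.77, [242.0, 147.0], [0.644, -0.064])]
wash_bottle side [(0.72, [293.0, 191.0], [0.635, -0.048]), (0.19, [299.0, 212.0], [0.609, -0.15])]
spool top [(0.71, [190.0, 157.0], [0.61, 0.129])]
spool side [(0.55, [225.0, 212.0], [0.369, -0.047])]
mug top [(0.86, [105.0, 156.0], [0.621, 0.446]), (0.4, [328.0, 213.0], [0.389, -0.375])]
mug side [(0.86, [245.0, 120.0], [0.631, 0.421])]
parts_tray top [(0.56, [112.0, 197.0], [0.469, 0.42])]
parts_tray side [(0.62, [208.0, 130.0], [0.46, 0.422])]
screwdriver top [(0.51, [320.0, 132.0], [0.691, -0.356])]
screwdriver side [(0.74, [347.0, 246.0], [0.686, -0.345])]
```

View pics/top.png

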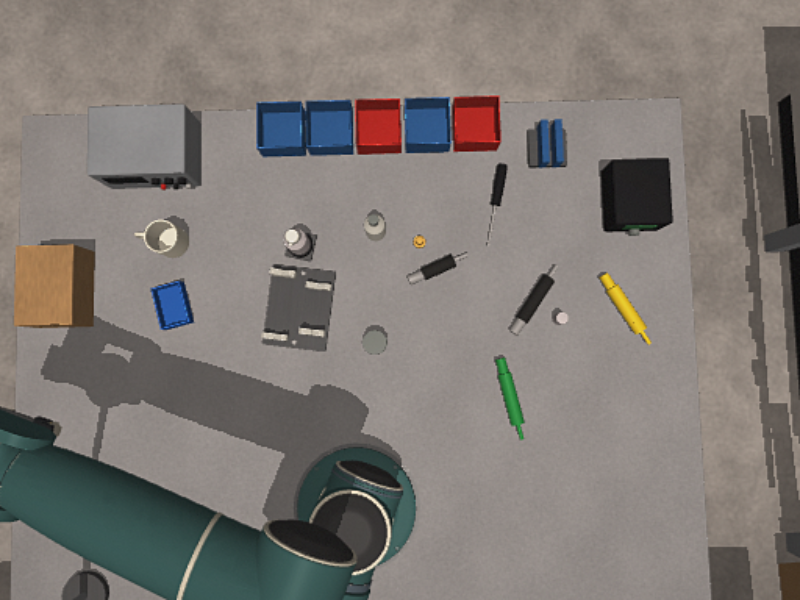

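View pics/side.png

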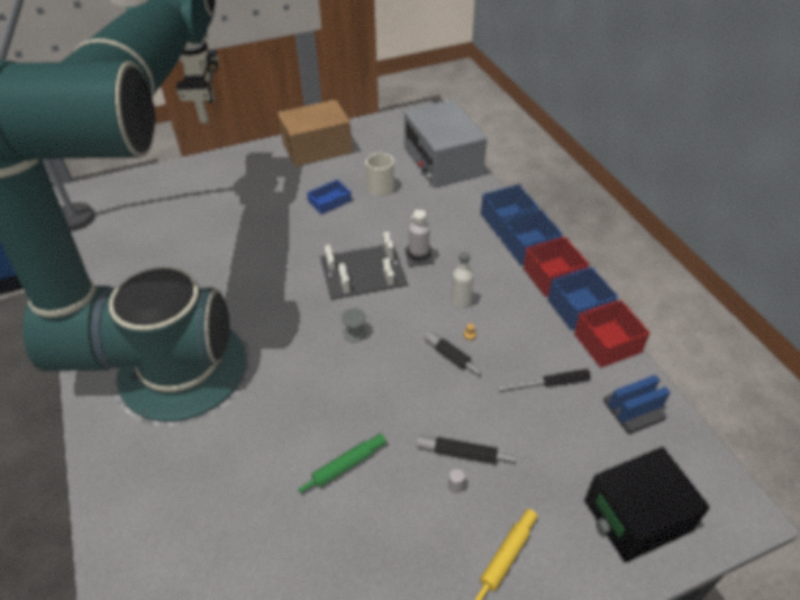

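Run:
```python
from h import *
print(readout.state()["eef_rot"], readout.state()["finger_gap"])
T=np.load("top.npz"); im,d=T["im"],T["d"]
cl=cloud("top",d); g=im.max(2).astype(int)
for n,c0 in(("long",(342,191)),("short",(281,171))):
    yy,xx=np.mgrid[:384,:512]; near=np.hypot(xx-c0[0],yy-c0[1])<32
    m=(near&(g<60)).astype(np.uint8); k,l,s,ce=cv2.connectedComponentsWithStats(m); i=1+np.argmax(s[1:,4])
    px=np.argwhere(l==i)[:,::-1]; w=np.array([at_z("top",p,.020)[:2] for p in px])
    (c,sz,a)=cv2.minAreaRect((w*1000).astype(np.float32)); mu=w.mean(0); ev,V=np.linalg.eigh(np.cov(w.T))
    print(n,len(px),"rect",np.round(c,1),np.round(sz,1),a,"mean",mu.round(4),"axis yaw",np.degrees(np.arctan2(V[1,1],V[0,1])), "z",np.median(cl[px[:,1],px[:,0],2]))
# cradle
x,y,z=cl[...,0],cl[...,1],cl[...,2]
r=(abs(x-.47)<.14)&(abs(y-.12)<.13)
m=(r&(z>.04)&(z<.08)&(d>0)).astype(np.uint8); k,l,s,ce=cv2.connectedComponentsWithStats(m)
for i in range(1,k):
    if s[i,4]>8: q=cl[l==i]; print("comp",s[i,4],q.mean(0).round(4),q.min(0).round(3),q.max(0).round(3))
# white saddles by colour
m=(r&(g>170)).astype(np.uint8); k,l,s,ce=cv2.connectedComponentsWithStats(m)
for i in range(1,k):
    if s[i,4]>8: q=cl[l==i]; print("white",s[i,4],ce[i].round(1),q.mean(0).round(4),np.percentile(q[:,2],90).round(3),[at_z("top",ce[i],h)[:2].round(4).tolist() for h in(.05,)])
m=(r&(g<90)&(z<.03)); w=np.array([at_z("top",p,.01)[:2] for p in np.argwhere(m)[:,::-1]]); print("plate",cv2.minAreaRect((w*1000).astype(np.float32)))
def crop(c,x0,y0,w,h,f):
    I=np.load(c+".npz")["im"][y0:y0+h,x0:x0+w]; return cv2.resize(I,None,fx=f,fy=f,interpolation=cv2.INTER_CUBIC)
cv2.imwrite("pics/c1.png",np.hstack([crop("top",155,135,75,100,5.5),crop("top",250,145,125,100,3).repeat(1,0) if 0 else cv2.resize(crop("top",250,150,120,85,3),(375,550)) ]))
```

```text
[[-9.40805628e-01  3.38946560e-01  8.95220685e-06]
 [ 3.38946560e-01  9.40805628e-01  9.06366651e-06]
 [-5.35018800e-06  1.15614682e-05 -1.00000000e+00]] 0.09305810838849565
long 281 rect [ 469.9 -427. ] [ 31.  123.1] 55.33023452758789 mean [ 0.4706 -0.4274] axis yaw 145.0220728210227 z 0.02929702810725021
short 177 rect [ 549.7 -204.7] [29.8 79.1] 23.163057327270508 mean [ 0.5498 -0.2048] axis yaw 113.23434834137495 z 0.02941647602714359
comp 29 [0.5925 0.1064 0.0617] [0.584 0.094 0.042] [0.607 0.13  0.08 ]
comp 66 [0.5419 0.1566 0.0548] [0.533 0.128 0.04 ] [0.553 0.185 0.066]
comp 22 [0.5124 0.0936 0.0497] [0.507 0.083 0.04 ] [0.519 0.105 0.058]
comp 25 [0.508  0.0562 0.0472] [0.5   0.046 0.041] [0.515 0.069 0.055]
comp 61 [0.4037 0.0916 0.0543] [0.396 0.062 0.043] [0.412 0.12  0.068]
comp 25 [0.3981 0.1944 0.0463] [0.392 0.182 0.04 ] [0.407 0.206 0.056]
comp 23 [0.393  0.1585 0.0485] [0.387 0.148 0.041] [0.399 0.171 0.055]
white 73 [187.7 154.9] [0.5984 0.1174 0.1224] 0.145 [[0.6106, 0.1287]]
white 56 [179.8 173.7] [0.5423 0.1572 0.0549] 0.062 [[0.5429, 0.158]]
white 53 [203.1 182.5] [0.5097 0.075  0.0442] 0.054 [[0.5091, 0.0744]]
white 52 [198.6 212.1] [0.4032 0.0915 0.0545] 0.062 [[0.4034, 0.0921]]
white 57 [175.  214.9] [0.3957 0.1772 0.045 ] 0.053 [[0.3955, 0.1762]]
plate ((489.6920166015625, 119.53807830810547), (148.4517059326172, 243.43243408203125), 81.5529556274414)
```

View pics/c1.png

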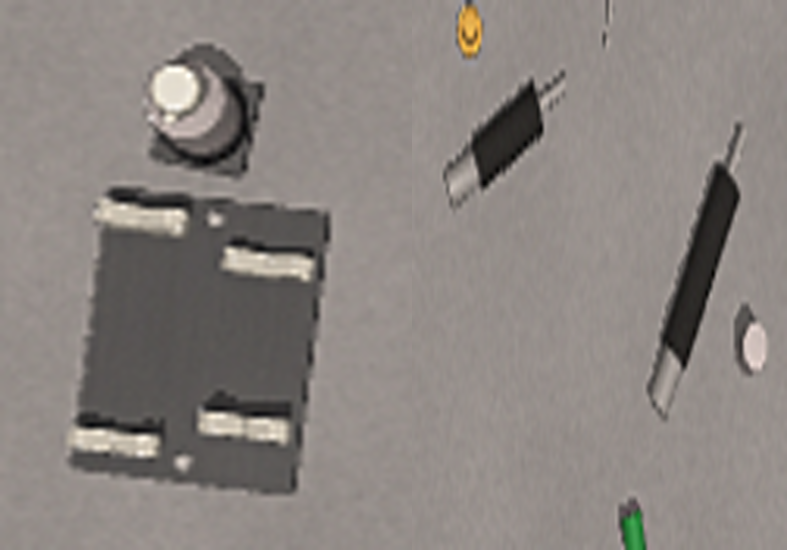

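Picture check: the top view shows the black long roller at about (342,191) px. The green one (326,256) and yellow one (399,197) are look-alikes, since the job's rollers have black sleeves. The black short roller is at (281,171). The saddle spacings come out at 148 and 108 mm, as expected, and the cradle yaw is about -8.3°. Starting to move.

drive_tool([
  {"gripper":0.35,"linear":[20,-54,0],"turn":[0,0,-0.05]},
  {"gripper":0.35,"linear":[20,-54,0],"turn":[0,0,-0.05]},
  {"gripper":0.35,"linear":[20,-54,0],"turn":[0,0,-0.05]},
  {"gripper":0.35,"linear":[20,-54,0],"turn":[0,0,-0.05]},
  {"gripper":0.35,"linear":[20,-54,0],"turn":[0,0,-0.048]},
], grip_force=40)

```text
t: 2.33
eef_pos: [0.3291, 0.3633, 0.2328]
eef_rot: [[-0.828, 0.561, 0.001], [0.561, 0.828, 0.0], [-0.0, 0.001, -1.0]]
contact_force: [0.9, 0.5, -0.0]
finger_gap: 0.0606
```

drive_tool([
  {"gripper":0.35,"linear":[20,-54,0],"turn":[0,0,0]},
  {"gripper":0.35,"linear":[20,-54,0],"turn":[0,0,0]},
  {"gripper":0.35,"linear":[20,-54,0],"turn":[0,0,0]},
  {"gripper":0.35,"linear":[20,-54,0],"turn":[0,0,0]},
  {"gripper":0.35,"linear":[20,-54,0],"turn":[0,0,0]},
])

```text
t: 2.95
eef_pos: [0.429, 0.0932, 0.233]
eef_rot: [[-0.829, 0.559, 0.001], [0.559, 0.829, 0.0], [-0.001, 0.001, -1.0]]
contact_force: [1.1, 0.9, 0.1]
finger_gap: 0.0603
```

drive_tool([
  {"gripper":0.35,"linear":[5,-58,0],"turn":[0,0,0]},
  {"gripper":0.35,"linear":[5,-58,0],"turn":[0,0,0]},
  {"gripper":0.35,"linear":[5,-58,0],"turn":[0,0,0]},
  {"gripper":0.35,"linear":[5,-58,0],"turn":[0,0,0]},
  {"gripper":0.35,"linear":[5,-58,0],"turn":[0,0,0]},
])

```text
t: 3.58
eef_pos: [0.4536, -0.197, 0.233]
eef_rot: [[-0.829, 0.56, 0.001], [0.56, 0.829, -0.0], [-0.001, 0.0, -1.0]]
contact_force: [0.7, 0.7, 0.1]
finger_gap: 0.0603
```

drive_tool([
  {"gripper":0.35,"linear":[4,-58,0],"turn":[0,0,0]},
  {"gripper":0.35,"linear":[4,-58,0],"turn":[0,0,0]},
  {"gripper":0.35,"linear":[5,-58,0],"turn":[0,0,0]},
  {"gripper":0.35,"linear":[4,-56,-20],"turn":[0,0,0]},
  {"gripper":0.35,"linear":[0,0,-55],"turn":[0,0,0]},
])

```text
t: 4.2
eef_pos: [0.4711, -0.4288, 0.1585]
eef_rot: [[-0.827, 0.562, 0.003], [0.562, 0.827, -0.003], [-0.004, -0.001, -1.0]]
contact_force: [0.9, 0.3, -0.7]
finger_gap: 0.0604
```

drive_tool([
  {"gripper":0.35,"linear":[0,0,-55],"turn":[0,0,0]},
  {"gripper":0.35,"linear":[0,0,-45],"turn":[0,0,0]},
  {"gripper":0.35,"linear":[0,0,-25],"turn":[0,0,0]},
  {"gripper":0.35,"linear":[0,0,-15],"turn":[0,0,0]},
  {"gripper":0.35,"linear":[0,0,0],"turn":[0,0,0]},
])

```text
t: 4.82
eef_pos: [0.4706, -0.4248, 0.0172]
eef_rot: [[-0.829, 0.56, -0.001], [0.56, 0.829, 0.001], [0.001, 0.0, -1.0]]
contact_force: [-0.6, -0.5, -0.1]
finger_gap: 0.0603
```

Run:
```python
from h import *
s=readout.state(); print(s["t"],s["eef_pos"],s["contact_force"])
I=[]
for c,b in(("side",(230,220,120,120)),("top",(295,130,120,120))):
    im,d=eyes.read_camera(c); x,y,w,h=b; I.append(cv2.resize(im[y:y+h,x:x+w],(400,400),interpolation=cv2.INTER_CUBIC))
cv2.imwrite("pics/g1.png",np.hstack(I))
```

```text
4.825 [ 0.47064899 -0.42480527  0.01722139] [-0.59602517 -0.47655417 -0.13054055]
```

View pics/g1.png

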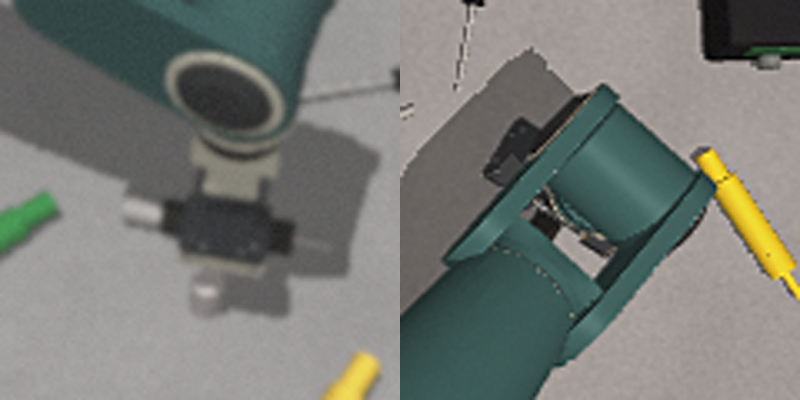

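The side view shows the fingers straddling the sleeve's middle, with the thick journal at left (145,212 in the crop) and the capacitor clear. Closing.

drive_tool([
  {"gripper":0.6,"linear":[0,0,0],"turn":[0,0,0]},
  {"gripper":0.8,"linear":[0,0,0],"turn":[0,0,0]},
  {"gripper":0.8,"linear":[0,0,0],"turn":[0,0,0]},
  {"gripper":0.8,"linear":[0,0,20],"turn":[0,0,0]},
  {"gripper":0.8,"linear":[0,0,50],"turn":[0,0,0]},
], grip_force=40)

```text
t: 5.55
eef_pos: [0.4699, -0.4241, 0.0872]
eef_rot: [[-0.829, 0.559, -0.003], [0.559, 0.829, 0.003], [0.004, 0.001, -1.0]]
contact_force: [0.0, -1.1, -1.1]
finger_gap: 0.0311
```

drive_tool([
  {"gripper":0.8,"linear":[0,0,60],"turn":[0,0,0]},
  {"gripper":0.8,"linear":[0,0,60],"turn":[0,0,0]},
  {"gripper":0.8,"linear":[0,30,25],"turn":[0,0,0]},
  {"gripper":0.8,"linear":[0,55,0],"turn":[0,0,0.075]},
  {"gripper":0.8,"linear":[0,55,0],"turn":[0,0,0.075]},
])

```text
t: 6.18
eef_pos: [0.4704, -0.2835, 0.2342]
eef_rot: [[-0.904, 0.428, 0.001], [0.428, 0.904, -0.001], [-0.001, -0.0, -1.0]]
contact_force: [0.9, 0.9, -2.5]
finger_gap: 0.031
```

drive_tool([
  {"gripper":0.8,"linear":[0,55,0],"turn":[0,0,0.06]},
  {"gripper":0.8,"linear":[0,55,0],"turn":[0,0,0.06]},
  {"gripper":0.8,"linear":[0,55,0],"turn":[0,0,0.06]},
  {"gripper":0.8,"linear":[0,55,0],"turn":[0,0,0.06]},
  {"gripper":0.8,"linear":[0,55,0],"turn":[0,0,0.058]},
])

```text
t: 6.8
eef_pos: [0.4702, -0.0082, 0.2341]
eef_rot: [[-0.99, 0.144, 0.001], [0.144, 0.99, -0.0], [-0.001, 0.0, -1.0]]
contact_force: [1.0, -0.3, -2.3]
finger_gap: 0.0311
```

drive_tool([
  {"gripper":0.8,"linear":[0,55,0],"turn":[0,0,0]},
  {"gripper":0.8,"linear":[0,55,-20],"turn":[0,0,0]},
  {"gripper":0.8,"linear":[-1,43,-25],"turn":[0,0,0]},
  {"gripper":0.8,"linear":[0,20,-30],"turn":[0,0,0]},
  {"gripper":0.8,"linear":[0,0,-20],"turn":[0,0,0]},
])

```text
t: 7.42
eef_pos: [0.4693, 0.164, 0.1373]
eef_rot: [[-0.99, 0.143, -0.0], [0.143, 0.99, -0.0], [0.0, -0.0, -1.0]]
contact_force: [-0.8, 0.1, -2.5]
finger_gap: 0.031
```

Run:
```python
from h import *
s=readout.state(); print(s["t"],s["eef_pos"],s["contact_force"],s["finger_gap"])
I=[]
for c,b in(("side",(170,90,120,120)),("top",(130,130,120,120))):
    im,d=eyes.read_camera(c); np.savez(c+"2",im=im,d=d); x,y,w,h=b; I.append(cv2.resize(im[y:y+h,x:x+w],(400,400),interpolation=cv2.INTER_CUBIC))
    for n in("long_roller","long_roller_thick_end"):
        print(n,c,[(round(float(r["p"]),2),np.round(r["centre"]).tolist(),at_z(c,r["centre"],s["eef_pos"][2]-.002)[:2].round(3).tolist()) for r in models.tip_of(n,c)[:4]])
cv2.imwrite("pics/g2.png",np.hstack(I))
```

```text
7.425 [0.46928481 0.16399475 0.13728288] [-0.76930012  0.12115913 -2.47431804] 0.03102951910604591
long_roller side [(0.78, [220.0, 294.0], [0.23, -0.423]), (0.73, [323.0, 356.0], [0.402, -0.675]), (0.52, [228.0, 143.0], [0.461, 0.151])]
long_roller_thick_end side [(0.96, [341.0, 328.0], [0.478, -0.63]), (0.58, [247.0, 279.0], [0.314, -0.407]), (0.54, [202.0, 149.0], [0.362, 0.156])]
long_roller top [(0.9, [399.0, 196.0], [0.438, -0.597]), (0.66, [327.0, 256.0], [0.244, -0.346]), (0.64, [176.0, 195.0], [0.461, 0.155]), (0.34, [192.0, 162.0], [0.573, 0.1])]
long_roller_thick_end top [(0.91, [387.0, 174.0], [0.515, -0.559]), (0.58, [318.0, 228.0], [0.337, -0.318]), (0.56, [172.0, 220.0], [0.375, 0.171]), (0.45, [177.0, 195.0], [0.46, 0.154])]
```

View pics/g2.png

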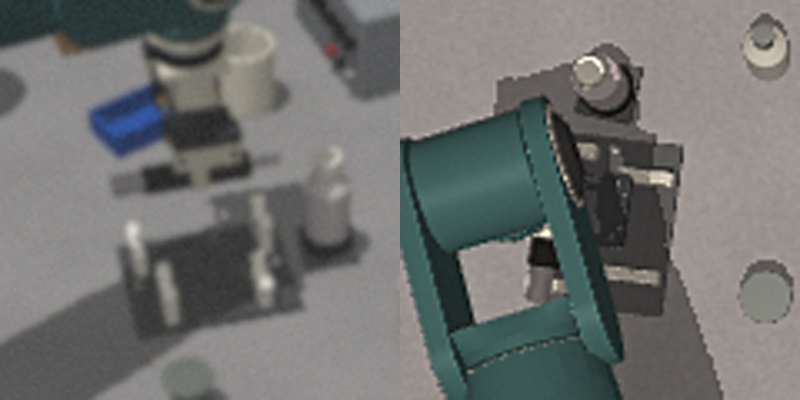

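Run:
```python
from h import *
e=np.array([.4693,.164,.135]); a=np.array([-.99,.143,0])
for c in("side","top"):
    im=np.load(c+"2.npz")["im"].mean(2); up=np.array([0,0,.010])if c=="top" else np.array([-.0,-.008,.008])
    print(c,[(s,int(cv2.getRectSubPix(im.astype(np.float32),(1,1),tuple(map(float,proj(c,e+a*s/1000+up))))[0,0])) for s in range(-108,112,4)])
```

```text
side [(-108, 141), (-104, 140), (-100, 143), (-96, 140), (-92, 132), (-88, 123), (-84, 118), (-80, 119), (-76, 116), (-72, 112), (-68, 114), (-64, 115), (-60, 105), (-56, 82), (-52, 61), (-48, 68), (-44, 81), (-40, 87), (-36, 91), (-32, 97), (-28, 94), (-24, 92), (-20, 92), (-16, 93), (-12, 99), (-8, 107), (-4, 113), (0, 116), (4, 117), (8, 112), (12, 102), (16, 95), (20, 90), (24, 85), (28, 70), (32, 55), (36, 42), (40, 42), (44, 42), (48, 44), (52, 44), (56, 46), (60, 57), (64, 80), (68, 96), (72, 101), (76, 99), (80, 100), (84, 102), (88, 101), (92, 102), (96, 107), (100, 124), (104, 137), (108, 145)]
top [(-108, 96), (-104, 96), (-100, 96), (-96, 59), (-92, 25), (-88, 30), (-84, 37), (-80, 45), (-76, 59), (-72, 77), (-68, 90), (-64, 118), (-60, 95), (-56, 87), (-52, 72), (-48, 80), (-44, 87), (-40, 86), (-36, 86), (-32, 86), (-28, 85), (-24, 85), (-20, 85), (-16, 86), (-12, 85), (-8, 86), (-4, 86), (0, 89), (4, 83), (8, 58), (12, 47), (16, 86), (20, 108), (24, 184), (28, 175), (32, 35), (36, 21), (40, 28), (44, 31), (48, 28), (52, 28), (56, 24), (60, 87), (64, 98), (68, 97), (72, 95), (76, 95), (80, 97), (84, 103), (88, 102), (92, 104), (96, 131), (100, 108), (104, 77), (108, 78)]
```

drive_tool([
  {"gripper":0.8,"linear":[2,3,-25],"turn":[0,0,0]},
  {"gripper":0.8,"linear":[0,0,-25],"turn":[0,0,0]},
  {"gripper":0.8,"linear":[0,0,-15],"turn":[0,0,0]},
  {"gripper":0.8,"linear":[0,0,-8],"turn":[0,0,0]},
  {"gripper":0.8,"linear":[0,0,0],"turn":[0,0,0]},
])

```text
t: 8.35
eef_pos: [0.472, 0.1659, 0.0649]
eef_rot: [[-0.989, 0.145, 0.0], [0.145, 0.989, 0.0], [-0.0, 0.0, -1.0]]
contact_force: [1.3, -1.1, -2.6]
finger_gap: 0.0312
```

drive_tool([
  {"gripper":0.8,"linear":[0,0,-4],"turn":[0,0,0]},
  {"gripper":0.8,"linear":[0,0,-3],"turn":[0,0,0]},
  {"gripper":0.8,"linear":[0,0,-2],"turn":[0,0,0]},
  {"gripper":0.8,"linear":[0,0,-2],"turn":[0,0,0]},
  {"gripper":0.8,"linear":[0,0,0],"turn":[0,0,0]},
])

```text
t: 8.98
eef_pos: [0.4729, 0.1674, 0.0562]
eef_rot: [[-0.989, 0.145, 0.003], [0.145, 0.989, 0.003], [-0.003, 0.003, -1.0]]
contact_force: [-5.8, 8.3, 19.1]
finger_gap: 0.031
```

Run:
```python
from h import *
s=readout.state(); print(s["wrist_torque"])
I=[]
for c,b in(("side",(185,105,90,90)),("top",(140,145,90,90))):
    im,d=eyes.read_camera(c); np.savez(c+"3",im=im,d=d); x,y,w,h=b; I.append(cv2.resize(im[y:y+h,x:x+w],(400,400),interpolation=cv2.INTER_CUBIC))
cv2.imwrite("pics/g3.png",np.hstack(I))
e=np.array([.4729,.1674,.055]); a=np.array([-.989,.145,0])
for c in("side","top"):
    im=np.load(c+"3.npz")["im"].mean(2).astype(np.float32); up=np.array([0,0,.010])if c=="top" else np.array([-.0,-.008,.008])
    print(c,[(t,int(cv2.getRectSubPix(im,(1,1),tuple(map(float,proj(c,e+a*t/1000+up))))[0,0])) for t in range(28,112,4)])
```

```text
[1.31731889 1.04755255 0.04002736]
side [(28, 88), (32, 63), (36, 43), (40, 42), (44, 41), (48, 44), (52, 40), (56, 44), (60, 53), (64, 77), (68, 93), (72, 100), (76, 102), (80, 101), (84, 101), (88, 102), (92, 103), (96, 109), (100, 122), (104, 135), (108, 142)]
top [(28, 199), (32, 75), (36, 24), (40, 28), (44, 27), (48, 29), (52, 28), (56, 23), (60, 75), (64, 103), (68, 101), (72, 100), (76, 100), (80, 102), (84, 94), (88, 76), (92, 76), (96, 77), (100, 77), (104, 76), (108, 76)]
```

View pics/g3.png

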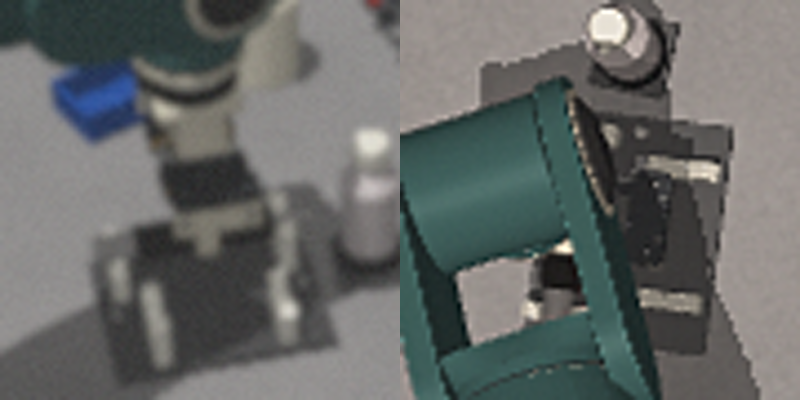

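drive_tool([
  {"gripper":0.8,"linear":[0,0,4],"turn":[0,0,0]},
  {"gripper":0.8,"linear":[-1,4,0],"turn":[0,0,0]},
  {"gripper":0.8,"linear":[0,0,0],"turn":[0,0,0]},
])

```text
t: 9.45
eef_pos: [0.4706, 0.1701, 0.0574]
eef_rot: [[-0.989, 0.145, -0.0], [0.145, 0.989, -0.0], [0.0, -0.0, -1.0]]
contact_force: [0.3, -0.5, -1.4]
finger_gap: 0.031
```

drive_tool([
  {"gripper":0.8,"linear":[0,0,-2],"turn":[0,0,0]},
  {"gripper":0.8,"linear":[0,0,-2],"turn":[0,0,0]},
  {"gripper":0.8,"linear":[0,0,0],"turn":[0,0,0]},
])

```text
t: 9.82
eef_pos: [0.4711, 0.1698, 0.056]
eef_rot: [[-0.989, 0.146, 0.0], [0.146, 0.989, -0.001], [-0.001, -0.0, -1.0]]
contact_force: [-14.7, -8.1, 31.3]
finger_gap: 0.0313
```

drive_tool([
  {"gripper":0.8,"linear":[0,0,3],"turn":[0,0,0]},
  {"gripper":0.8,"linear":[-1,-1.5,0],"turn":[0,0,0]},
  {"gripper":0.8,"linear":[0,0,0],"turn":[0,0,0]},
])

```text
t: 10.2
eef_pos: [0.4695, 0.1684, 0.0561]
eef_rot: [[-0.989, 0.145, -0.001], [0.145, 0.989, -0.0], [0.001, -0.0, -1.0]]
contact_force: [1.1, -0.6, -2.3]
finger_gap: 0.0309
```

```bash
python3 -c "
from h import *
s=readout.state(); print(s['eef_pos'],s['contact_force'],s['wrist_torque'])"
```

```text
[0.46952577 0.16839049 0.0560947 ] [ 1.06570146 -0.55624053 -2.31553716] [-0.01362505  0.0258106  -0.02747443]
```

drive_tool([
  {"gripper":0.8,"linear":[0,0,-1],"turn":[0,0,0]},
  {"gripper":0.8,"linear":[0,0,-1],"turn":[0,0,0]},
  {"gripper":0.8,"linear":[0,0,0],"turn":[0,0,0]},
])

```text
t: 10.58
eef_pos: [0.4699, 0.1688, 0.0553]
eef_rot: [[-0.989, 0.145, 0.0], [0.145, 0.989, 0.0], [-0.0, 0.0, -1.0]]
contact_force: [-6.1, 1.4, 8.6]
finger_gap: 0.0311
```

```bash
python3 -c "
from h import *
s=readout.state(); print(s['eef_pos'],s['contact_force'],s['wrist_torque'])"
```

```text
[0.46988885 0.1688031  0.05530383] [-6.05255234  1.36162402  8.630771  ] [0.16682644 0.92904422 0.12527057]
```

drive_tool([
  {"gripper":0.8,"linear":[0,0,0],"turn":[0,0,0]},
  {"gripper":0.8,"linear":[0,0,-1],"turn":[0,0,0]},
  {"gripper":0.8,"linear":[0,0,-1],"turn":[0,0,0]},
  {"gripper":0.8,"linear":[0,0,0],"turn":[0,0,0]},
], grip_force=6)

```text
t: 11.08
eef_pos: [0.4706, 0.1687, 0.0537]
eef_rot: [[-0.989, 0.145, 0.002], [0.145, 0.989, 0.0], [-0.002, 0.001, -1.0]]
contact_force: [1.2, -0.0, 9.1]
finger_gap: 0.0319
```

Run:
```python
from h import *
s=readout.state(); print(s['eef_pos'],s['contact_force'],s['wrist_torque'])
im,d=eyes.read_camera("side"); cv2.imwrite("pics/g4.png",cv2.resize(im[120:185,190:280],None,fx=8,fy=8,interpolation=cv2.INTER_CUBIC))
```

```text
[0.47057999 0.16871487 0.05365925] [ 1.16329086 -0.01973479  9.07569   ] [-0.08342784  0.02936977  0.0252793 ]
```

View pics/g4.png

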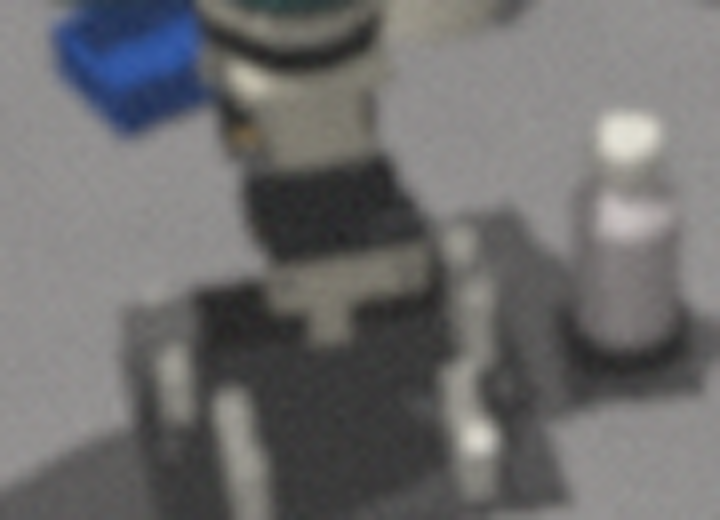

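The moments are now near zero with the load taken up, so the roller is bearing on both saddles. Opening gently.

drive_tool([
  {"gripper":0.63,"linear":[0,0,0],"turn":[0,0,0]},
  {"gripper":0.55,"linear":[0,0,0],"turn":[0,0,0]},
  {"gripper":0.45,"linear":[0,0,0],"turn":[0,0,0]},
  {"gripper":0.45,"linear":[0,0,20],"turn":[0,0,0]},
  {"gripper":0.45,"linear":[0,0,50],"turn":[0,0,0]},
])

```text
t: 11.75
eef_pos: [0.4689, 0.1682, 0.1228]
eef_rot: [[-0.989, 0.145, -0.003], [0.145, 0.989, -0.001], [0.003, -0.001, -1.0]]
contact_force: [1.1, 1.7, -0.2]
finger_gap: 0.0511
```

drive_tool([
  {"gripper":0.35,"linear":[0,0,60],"turn":[0,0,0]},
  {"gripper":0.35,"linear":[0,-30,50],"turn":[0,0,-0.1]},
  {"gripper":0.35,"linear":[10,-58,0],"turn":[0,0,-0.15]},
  {"gripper":0.35,"linear":[10,-58,0],"turn":[0,0,-0.15]},
  {"gripper":0.35,"linear":[10,-58,0],"turn":[0,0,-0.15]},
])

```text
t: 12.38
eef_pos: [0.4997, -0.0372, 0.2345]
eef_rot: [[-0.765, 0.645, 0.002], [0.645, 0.765, -0.0], [-0.002, 0.001, -1.0]]
contact_force: [0.9, 0.7, 0.3]
finger_gap: 0.0603
```

Run:
```python
from h import *
s=readout.state(); print(s['t'],s['eef_pos'],s['contact_force'],np.degrees(np.arctan2(s['eef_rot'][1][0],s['eef_rot'][0][0])))
I=[]
for c,b in(("side",(185,105,100,80)),("top",(140,145,100,80))):
    im,d=eyes.read_camera(c); np.savez(c+"4",im=im,d=d); x,y,w,h=b; I.append(cv2.resize(im[y:y+h,x:x+w],(400,320),interpolation=cv2.INTER_CUBIC))
    for n in("long_roller","long_roller_thick_end"):
        print(n,c,[(round(float(r["p"]),2),at_z(c,r["centre"],.05)[:2].round(3).tolist()) for r in models.tip_of(n,c)[:4]])
cl=cloud("top",d); e=np.array([.469,.1675,.05])
for t in range(-96,100,8):
    u,v=proj("top",e+np.array([-.989,.145,0])*t/1000+[0,0,.012]); print(t,cl[int(round(v)),int(round(u))].round(3)[2],im[int(round(v)),int(round(u))].mean().round(),end="; ")
cv2.imwrite("pics/g5.png",np.hstack(I))
```

```text
12.375 [ 0.4996966  -0.03724505  0.23451734] [0.87626879 0.65185207 0.33095039] 139.8659168801159
long_roller side [(0.89, [0.24, -0.37]), (0.65, [0.465, 0.153]), (0.64, [0.435, -0.649])]
long_roller_thick_end side [(0.85, [0.508, -0.607]), (0.65, [0.613, -0.105]), (0.63, [0.327, -0.366])]
long_roller top [(0.93, [0.45, -0.616]), (0.85, [0.468, 0.164]), (0.66, [0.244, -0.352]), (0.56, [0.617, 0.423])]
long_roller_thick_end top [(0.69, [0.33, -0.33]), (0.61, [0.382, 0.18]), (0.61, [0.413, -0.472]), (0.58, [0.515, -0.58])]
-96 0.002 146.0; -88 0.053 159.0; -80 0.062 167.0; -72 0.059 132.0; -64 0.052 157.0; -56 0.057 36.0; -48 0.064 44.0; -40 0.064 44.0; -32 0.068 44.0; -24 0.063 41.0; -16 0.067 42.0; -8 0.066 45.0; 0 0.065 44.0; 8 0.064 44.0; 16 0.065 42.0; 24 0.064 43.0; 32 0.062 41.0; 40 0.072 43.0; 48 0.066 40.0; 56 0.063 26.0; 64 0.06 163.0; 72 0.061 164.0; 80 0.06 167.0; 88 0.061 175.0; 96 -0.003 146.0;
```

View pics/g5.png

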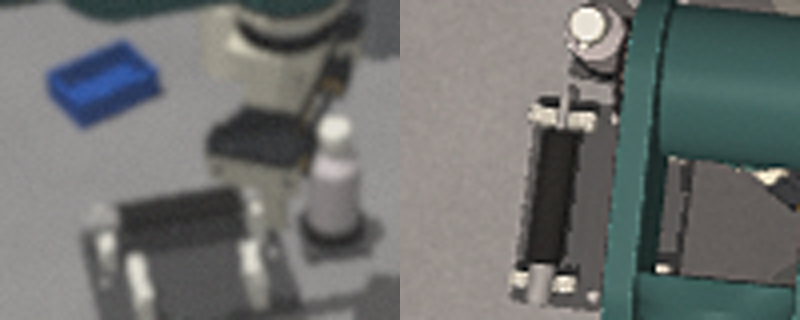

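The long roller lies level in its lane: the sleeve top is at about 65 mm along its length, and it is centred between the saddles. On to the short roller.

drive_tool([
  {"gripper":0.4,"linear":[16,-55,0],"turn":[0,0,-0.15]},
  {"gripper":0.4,"linear":[16,-55,0],"turn":[0,0,-0.15]},
  {"gripper":0.4,"linear":[16,-53,0],"turn":[0,0,-0.16]},
  {"gripper":0.4,"linear":[0,0,-40],"turn":[0,0,0]},
  {"gripper":0.4,"linear":[0,0,-55],"turn":[0,0,0]},
], grip_force=40)

```text
t: 13.3
eef_pos: [0.5488, -0.1978, 0.138]
eef_rot: [[-0.405, 0.914, 0.002], [0.914, 0.405, -0.001], [-0.002, 0.002, -1.0]]
contact_force: [0.7, -0.7, -0.3]
finger_gap: 0.0559
```

drive_tool([
  {"gripper":0.4,"linear":[0,0,-45],"turn":[0,0,0]},
  {"gripper":0.4,"linear":[0,0,0],"turn":[0,0,0]},
])

```text
t: 13.55
eef_pos: [0.5467, -0.1965, 0.0901]
eef_rot: [[-0.405, 0.914, -0.005], [0.914, 0.405, 0.002], [0.004, -0.004, -1.0]]
contact_force: [0.7, -0.5, 0.7]
finger_gap: 0.0561
```

Run:
```python
from h import *
s=readout.state(); print(s['t'],s['eef_pos'],s['contact_force'],np.degrees(np.arctan2(s['eef_rot'][1][0],s['eef_rot'][0][0])))
I=[]
for c,b in(("side",(230,170,100,80)),("top",(230,130,100,80))):
    im,d=eyes.read_camera(c); x,y,w,h=b; I.append(cv2.resize(im[y:y+h,x:x+w],(400,320),interpolation=cv2.INTER_CUBIC))
cv2.imwrite("pics/g6.png",np.hstack(I))
```

```text
13.55 [ 0.54670636 -0.1964807   0.09005842] [ 0.73231273 -0.51056604  0.67173552] 113.92083729731148
```

View pics/g6.png

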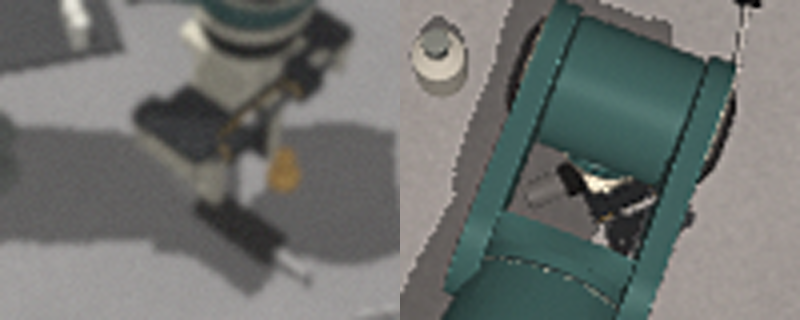

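drive_tool([
  {"gripper":0.4,"linear":[1,-3,-35],"turn":[0,0,0]},
  {"gripper":0.4,"linear":[0,0,-25],"turn":[0,0,0]},
  {"gripper":0.4,"linear":[0,0,-12],"turn":[0,0,0]},
  {"gripper":0.4,"linear":[0,0,0],"turn":[0,0,0]},
])

```text
t: 14.15
eef_pos: [0.5494, -0.2014, 0.0218]
eef_rot: [[-0.404, 0.915, 0.001], [0.915, 0.404, -0.0], [-0.001, 0.001, -1.0]]
contact_force: [0.7, 1.2, -0.0]
finger_gap: 0.0561
```

drive_tool([
  {"gripper":0.6,"linear":[0,0,0],"turn":[0,0,0]},
  {"gripper":0.8,"linear":[0,0,0],"turn":[0,0,0]},
  {"gripper":0.8,"linear":[0,0,0],"turn":[0,0,0]},
  {"gripper":0.8,"linear":[0,0,20],"turn":[0,0,0]},
  {"gripper":0.8,"linear":[0,0,50],"turn":[0,0,0]},
])

```text
t: 14.78
eef_pos: [0.5477, -0.201, 0.0905]
eef_rot: [[-0.403, 0.915, -0.004], [0.915, 0.403, 0.001], [0.003, -0.003, -1.0]]
contact_force: [0.9, -0.1, -0.4]
finger_gap: 0.0311
```

drive_tool([
  {"gripper":0.8,"linear":[0,0,55],"turn":[0,0,-0.1775]},
  {"gripper":0.8,"linear":[0,0,55],"turn":[0,0,-0.1775]},
  {"gripper":0.8,"linear":[-10,30,20],"turn":[0,0,-0.1775]},
  {"gripper":0.8,"linear":[-10,30,0],"turn":[0,0,-0.1775]},
  {"gripper":0.8,"linear":[-10,30,0],"turn":[0,0,-0.1775]},
])

```text
t: 15.4
eef_pos: [0.5183, -0.1106, 0.2223]
eef_rot: [[0.461, 0.888, 0.001], [0.888, -0.461, -0.0], [0.0, 0.001, -1.0]]
contact_force: [1.0, 0.0, -2.3]
finger_gap: 0.0314
```

drive_tool([
  {"gripper":0.8,"linear":[-10,30,0],"turn":[0,0,-0.1775]},
  {"gripper":0.8,"linear":[-10,30,0],"turn":[0,0,-0.1775]},
  {"gripper":0.8,"linear":[-10,30,0],"turn":[0,0,-0.1775]},
  {"gripper":0.8,"linear":[-10,30,0],"turn":[0,0,-0.1775]},
  {"gripper":0.8,"linear":[-10,30,0],"turn":[0,0,-0.1775]},
])

```text
t: 16.02
eef_pos: [0.4681, 0.0394, 0.222]
eef_rot: [[0.979, 0.203, 0.001], [0.203, -0.979, 0.0], [0.001, 0.0, -1.0]]
contact_force: [0.9, 1.4, -2.7]
finger_gap: 0.0313
```

drive_tool([
  {"gripper":0.8,"linear":[-6,30,0],"turn":[0,0,-0.1775]},
  {"gripper":0.8,"linear":[0,15,-25],"turn":[0,0,-0.1775]},
  {"gripper":0.8,"linear":[0,0,-40],"turn":[0,0,0]},
  {"gripper":0.8,"linear":[0,0,-20],"turn":[0,0,0]},
  {"gripper":0.8,"linear":[0,0,0],"turn":[0,0,0]},
])

```text
t: 16.65
eef_pos: [0.4624, 0.0833, 0.1355]
eef_rot: [[0.99, -0.144, -0.001], [-0.144, -0.99, -0.0], [-0.001, 0.0, -1.0]]
contact_force: [1.1, 0.0, -1.5]
finger_gap: 0.031
```

```bash
cat > chk.py <<'E'
from h import *
s=readout.state(); print(s['t'],s['eef_pos'],s['contact_force'],s['wrist_torque'],np.degrees(np.arctan2(s['eef_rot'][1][0],s['eef_rot'][0][0])))
e=np.array(s['eef_pos'])-[0,0,.004]; a=np.array(s['eef_rot'])[:,0]
I=[]
for c,b in(("side",(185,105,100,80)),("top",(140,145,100,80))):
    im,d=eyes.read_camera(c); x,y,w,h=b; I.append(cv2.resize(im[y:y+h,x:x+w],(400,320),interpolation=cv2.INTER_CUBIC))
    im=im.mean(2).astype(np.float32); up=np.array([0,0,.010])if c=="top" else np.array([-.0,-.008,.008])
    print(c,[(t,int(cv2.getRectSubPix(im,(1,1),tuple(map(float,proj(c,e+a*t/1000+up))))[0,0])) for t in range(-96,92,4)])
cv2.imwrite("pics/g7.png",np.hstack(I))
E
python3 chk.py
```

```text
16.65 [0.46239328 0.08334774 0.13546432] [ 1.06860943  0.04779398 -1.46130003] [0.02722769 0.18403187 0.05876048] -8.260794959171847
side [(-96, 153), (-92, 151), (-88, 153), (-84, 147), (-80, 126), (-76, 103), (-72, 93), (-68, 93), (-64, 91), (-60, 88), (-56, 88), (-52, 88), (-48, 79), (-44, 61), (-40, 47), (-36, 41), (-32, 51), (-28, 78), (-24, 103), (-20, 105), (-16, 105), (-12, 108), (-8, 115), (-4, 118), (0, 117), (4, 116), (8, 112), (12, 109), (16, 111), (20, 111), (24, 108), (28, 106), (32, 107), (36, 109), (40, 108), (44, 106), (48, 103), (52, 102), (56, 100), (60, 101), (64, 103), (68, 112), (72, 129), (76, 141), (80, 142), (84, 142), (88, 140)]
top [(-96, 55), (-92, 56), (-88, 57), (-84, 58), (-80, 57), (-76, 58), (-72, 110), (-68, 101), (-64, 103), (-60, 99), (-56, 97), (-52, 95), (-48, 91), (-44, 96), (-40, 51), (-36, 24), (-32, 38), (-28, 83), (-24, 57), (-20, 66), (-16, 70), (-12, 72), (-8, 76), (-4, 77), (0, 79), (4, 81), (8, 84), (12, 84), (16, 88), (20, 92), (24, 87), (28, 77), (32, 63), (36, 54), (40, 58), (44, 95), (48, 79), (52, 86), (56, 82), (60, 81), (64, 78), (68, 78), (72, 76), (76, 73), (80, 71), (84, 67), (88, 66)]
```

View pics/g7.png

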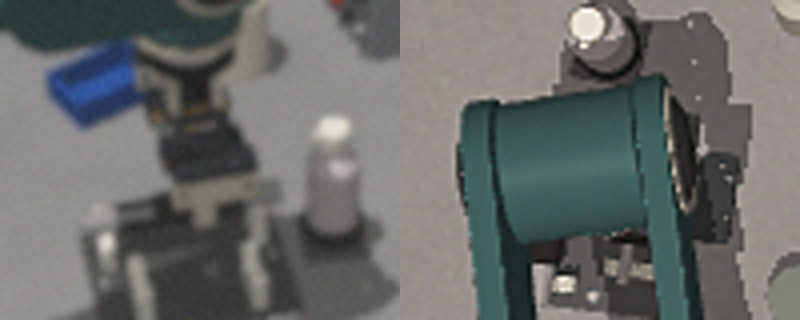

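drive_tool([
  {"gripper":0.8,"linear":[-1,0,-25],"turn":[0,0,0]},
  {"gripper":0.8,"linear":[0,0,-25],"turn":[0,0,0]},
  {"gripper":0.8,"linear":[0,0,-15],"turn":[0,0,0]},
  {"gripper":0.8,"linear":[0,0,-6],"turn":[0,0,0]},
  {"gripper":0.8,"linear":[0,0,0],"turn":[0,0,0]},
])

```text
t: 17.38
eef_pos: [0.4621, 0.0835, 0.0652]
eef_rot: [[0.99, -0.144, 0.001], [-0.144, -0.99, 0.0], [0.0, -0.0, -1.0]]
contact_force: [-0.0, -0.2, -1.8]
finger_gap: 0.0309
```

drive_tool([
  {"gripper":0.8,"linear":[0,0,-3],"turn":[0,0,0]},
  {"gripper":0.8,"linear":[0,0,-2],"turn":[0,0,0]},
  {"gripper":0.8,"linear":[0,0,0],"turn":[0,0,0]},
])

```text
t: 17.75
eef_pos: [0.4618, 0.0836, 0.0597]
eef_rot: [[0.99, -0.144, -0.0], [-0.144, -0.99, -0.0], [-0.0, 0.0, -1.0]]
contact_force: [0.4, -0.5, -1.9]
finger_gap: 0.0312
```

drive_tool([
  {"gripper":0.8,"linear":[0,0,-1.5],"turn":[0,0,0]},
  {"gripper":0.8,"linear":[0,0,-1],"turn":[0,0,0]},
  {"gripper":0.8,"linear":[0,0,0],"turn":[0,0,0]},
])

```text
t: 18.12
eef_pos: [0.4618, 0.0835, 0.057]
eef_rot: [[0.99, -0.144, -0.0], [-0.144, -0.99, 0.0], [-0.0, 0.0, -1.0]]
contact_force: [-0.8, 0.1, -2.0]
finger_gap: 0.0311
```

```bash
python3 -c "
from h import *
s=readout.state(); print(s['eef_pos'],s['contact_force'],s['wrist_torque'])"
```

```text
[0.46175011 0.08354827 0.05704049] [-0.77515174  0.09089069 -2.03404441] [-0.01028656  0.16558955  0.02740665]
```

drive_tool([
  {"gripper":0.8,"linear":[0,0,-1],"turn":[0,0,0]},
  {"gripper":0.8,"linear":[0,0,-1],"turn":[0,0,0]},
  {"gripper":0.8,"linear":[0,0,0],"turn":[0,0,0]},
])

```text
t: 18.5
eef_pos: [0.462, 0.0837, 0.0556]
eef_rot: [[0.99, -0.144, 0.0], [-0.144, -0.99, 0.0], [0.0, -0.0, -1.0]]
contact_force: [-1.6, 0.6, 4.2]
finger_gap: 0.031
```

```bash
python3 -c "
from h import *
s=readout.state(); print(s['eef_pos'],s['contact_force'],s['wrist_torque'])"
```

```text
[0.46199248 0.08365861 0.05561019] [-1.63503698  0.61752217  4.24639467] [0.12961846 0.5121271  0.15087443]
```

drive_tool([
  {"gripper":0.8,"linear":[0,0,0],"turn":[0,0,0]},
  {"gripper":0.8,"linear":[0,0,-1],"turn":[0,0,0]},
  {"gripper":0.8,"linear":[0,0,-1],"turn":[0,0,0]},
  {"gripper":0.8,"linear":[0,0,0],"turn":[0,0,0]},
], grip_force=6)

```text
t: 19.0
eef_pos: [0.4622, 0.084, 0.0538]
eef_rot: [[0.99, -0.144, 0.001], [-0.144, -0.99, 0.001], [0.001, -0.001, -1.0]]
contact_force: [-0.6, 4.7, 6.5]
finger_gap: 0.032
```

```bash
python3 -c "
from h import *
s=readout.state(); print(s['eef_pos'],s['contact_force'],s['wrist_torque'])"
```

```text
[0.46224865 0.08398585 0.05380156] [-0.57697037  4.6891977   6.48949265] [ 0.8805562  0.2814661 -0.0013944]
```

drive_tool([
  {"gripper":0.8,"linear":[0,1,0],"turn":[0,0,0]},
  {"gripper":0.8,"linear":[0,0.5,0],"turn":[0,0,0]},
  {"gripper":0.8,"linear":[0,0,-0.5],"turn":[0,0,0]},
  {"gripper":0.8,"linear":[0,0,0],"turn":[0,0,0]},
])

```text
t: 19.5
eef_pos: [0.4622, 0.0841, 0.0532]
eef_rot: [[0.99, -0.144, 0.001], [-0.144, -0.99, -0.002], [0.001, 0.002, -1.0]]
contact_force: [-1.2, -8.6, 7.9]
finger_gap: 0.0318
```

```bash
python3 -c "
from h import *
s=readout.state(); print(s['eef_pos'],s['contact_force'],s['wrist_torque'])"
```

```text
[0.46222988 0.08412597 0.05320207] [-1.22999948 -8.58116042  7.89293931] [-1.64592349e+00  3.10147086e-01 -7.60063924e-04]
```

drive_tool([
  {"gripper":0.8,"linear":[0,-1,0],"turn":[0,0,0]},
  {"gripper":0.63,"linear":[0,0,0],"turn":[0,0,0]},
  {"gripper":0.55,"linear":[0,0,0],"turn":[0,0,0]},
  {"gripper":0.45,"linear":[0,0,0],"turn":[0,0,0]},
  {"gripper":0.45,"linear":[0,0,15],"turn":[0,0,0]},
])

```text
t: 20.12
eef_pos: [0.4612, 0.084, 0.0673]
eef_rot: [[0.99, -0.144, -0.002], [-0.144, -0.99, -0.0], [-0.002, 0.001, -1.0]]
contact_force: [-0.1, 0.9, 0.1]
finger_gap: 0.0507
```

drive_tool([
  {"gripper":0.45,"linear":[0,0,50],"turn":[0,0,0]},
  {"gripper":0.45,"linear":[0,0,60],"turn":[0,0,0]},
  {"gripper":0.8,"linear":[0,0,50],"turn":[0,0,0]},
  {"gripper":1,"linear":[40,-45,0],"turn":[0,0,0]},
  {"gripper":1,"linear":[40,-45,0],"turn":[0,0,0]},
])

```text
t: 20.75
eef_pos: [0.5428, -0.0069, 0.23]
eef_rot: [[0.99, -0.142, 0.003], [-0.142, -0.99, -0.0], [0.003, -0.0, -1.0]]
contact_force: [-0.3, 0.2, 0.1]
finger_gap: 0.0258
```

drive_tool([
  {"gripper":1,"linear":[40,-45,0],"turn":[0,0,0]},
  {"gripper":1,"linear":[30,-45,0],"turn":[0,0,0]},
  {"gripper":1,"linear":[0,0,0],"turn":[0,0,0]},
])

```text
t: 21.12
eef_pos: [0.6128, -0.0986, 0.2276]
eef_rot: [[0.989, -0.147, -0.001], [-0.147, -0.989, -0.0], [-0.001, 0.0, -1.0]]
contact_force: [0.1, 0.2, -0.7]
finger_gap: 0.0009
```

Run:
```python
from h import *
s=readout.state(); print(s['t'],s['eef_pos'],s['finger_gap'])
I=[]
for c,b in(("side",(185,105,100,80)),("top",(140,145,100,80))):
    im,d=eyes.read_camera(c); x,y,w,h=b; I.append(cv2.resize(im[y:y+h,x:x+w],(400,320),interpolation=cv2.INTER_CUBIC))
cl=cloud("top",d)
for e in([.469,.1675,.05],[.4575,.0845,.05]):
    for t in range(-96,100,8):
        u,v=proj("top",np.array(e)+np.array([.989,-.145,0])*t/1000+[0,0,.012]); print(t,cl[int(round(v)),int(round(u))].round(3)[2],im[int(round(v)),int(round(u))].mean().round(),end="; ")
    print()
z=cl[...,2]; m=(abs(cl[...,0]-.6)<.03)&(abs(cl[...,1]-.12)<.04)&(z>.137)&(z<.15); q=cl[m]; print("cap",m.sum(),q.mean(0),np.median(q[:,2]),np.ptp(q,axis=0))
mm=(m&(im.mean(2)>180)); print(cl[mm].mean(0), at_z("top",np.argwhere(mm)[:,::-1].mean(0),.143))
for c in("top","side"):print([(r["p"],at_z(c,r["centre"],.143).round(3)) for r in models.tip_of("cap_top",c)[:2]])
cv2.imwrite("pics/g8.png",np.hstack(I))
```

```text
21.125 [ 0.6127733  -0.09860577  0.22758946] 0.0008694748623799779
-96 -0.007 150.0; -88 0.058 179.0; -80 0.057 172.0; -72 0.065 167.0; -64 0.064 167.0; -56 0.067 27.0; -48 0.068 43.0; -40 0.065 46.0; -32 0.061 44.0; -24 0.059 44.0; -16 0.064 45.0; -8 0.065 45.0; 0 0.072 45.0; 8 0.065 45.0; 16 0.065 43.0; 24 0.068 43.0; 32 0.064 44.0; 40 0.07 45.0; 48 0.067 45.0; 56 0.061 38.0; 64 0.049 162.0; 72 0.052 134.0; 80 0.052 171.0; 88 0.054 163.0; 96 0.002 149.0; 
-96 0.006 155.0; -88 0.015 95.0; -80 0.007 95.0; -72 0.011 93.0; -64 0.052 180.0; -56 0.059 151.0; -48 0.052 105.0; -40 0.062 172.0; -32 0.062 32.0; -24 0.063 44.0; -16 0.063 43.0; -8 0.063 45.0; 0 0.074 45.0; 8 0.063 41.0; 16 0.062 46.0; 24 0.062 46.0; 32 0.067 44.0; 40 0.064 38.0; 48 0.068 185.0; 56 0.064 167.0; 64 0.06 158.0; 72 0.068 169.0; 80 0.007 44.0; 88 0.011 71.0; 96 -0.008 153.0; 
cap 64 [0.6095202  0.11923435 0.14297055] 0.1428994290114982 [0.03066969 0.0283568  0.01209012]
[0.6098773  0.11861063 0.14324242] [0.60991882 0.11864811 0.143     ]
[(0.45, array([0.607, 0.119, 0.143]))]
[(0.51, array([ 0.49 , -0.029,  0.143])), (0.38, array([0.614, 0.119, 0.143]))]
```

View pics/g8.png

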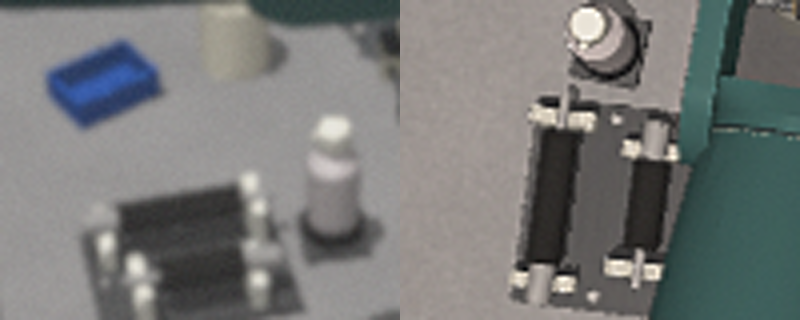

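Both rollers look seated and level, with their thick journals at the lower saddles. The cap is at about (0.610, 0.119, 0.143). Going to press it.

drive_tool([
  {"gripper":1,"linear":[-1,55,0],"turn":[0,0,0]},
  {"gripper":1,"linear":[-1,55,0],"turn":[0,0,0]},
  {"gripper":1,"linear":[-1,55,0],"turn":[0,0,0]},
  {"gripper":1,"linear":[0,53,-10],"turn":[0,0,0]},
  {"gripper":1,"linear":[0,0,-30],"turn":[0,0,0]},
])

```text
t: 21.95
eef_pos: [0.6083, 0.1263, 0.1895]
eef_rot: [[0.99, -0.139, 0.004], [-0.139, -0.99, 0.001], [0.003, -0.002, -1.0]]
contact_force: [0.5, -0.6, -0.7]
finger_gap: 0.0008
```

drive_tool([
  {"gripper":1,"linear":[0,0,-18],"turn":[0,0,0]},
  {"gripper":1,"linear":[0,0,0],"turn":[0,0,0]},
  {"gripper":1,"linear":[0,0,0],"turn":[0,0,0]},
])

```text
t: 22.32
eef_pos: [0.6091, 0.1217, 0.1709]
eef_rot: [[0.99, -0.144, 0.001], [-0.144, -0.99, 0.0], [0.001, -0.0, -1.0]]
contact_force: [-0.3, -0.6, -0.7]
finger_gap: 0.0006
```

drive_tool([
  {"gripper":1,"linear":[1,-2,-10],"turn":[0,0,0]},
  {"gripper":1,"linear":[0,0,-4],"turn":[0,0,0]},
  {"gripper":1,"linear":[0,0,-4],"turn":[0,0,0]},
  {"gripper":1,"linear":[0,0,-2],"turn":[0,0,0]},
  {"gripper":1,"linear":[0,0,0],"turn":[0,0,0]},
])

```text
t: 22.95
eef_pos: [0.6101, 0.1196, 0.1512]
eef_rot: [[0.99, -0.144, 0.001], [-0.144, -0.99, -0.001], [0.001, 0.0, -1.0]]
contact_force: [-4.2, -5.7, 15.1]
finger_gap: 0.0007
```

drive_tool([
  {"gripper":1,"linear":[0,0,-1],"turn":[0,0,0]},
  {"gripper":1,"linear":[0,0,0],"turn":[0,0,0]},
])

```text
t: 23.2
eef_pos: [0.6102, 0.1196, 0.1511]
eef_rot: [[0.99, -0.144, 0.002], [-0.144, -0.99, -0.001], [0.002, 0.0, -1.0]]
contact_force: [-8.4, -5.6, 21.6]
finger_gap: 0.0005
```

drive_tool([
  {"gripper":1,"linear":[0,0,10],"turn":[0,0,0]},
  {"gripper":1,"linear":[0,0,30],"turn":[0,0,0]},
  {"gripper":1,"linear":[0,0,40],"turn":[0,0,0]},
  {"gripper":1,"linear":[0,-55,0],"turn":[0,0,0]},
  {"gripper":1,"linear":[0,-55,0],"turn":[0,0,0]},
])

```text
t: 23.82
eef_pos: [0.6097, 0.0093, 0.2289]
eef_rot: [[0.99, -0.142, 0.001], [-0.142, -0.99, 0.0], [0.0, -0.0, -1.0]]
contact_force: [0.5, 0.4, -0.6]
finger_gap: 0.0004
```

drive_tool([
  {"gripper":1,"linear":[0,-55,0],"turn":[0,0,0]},
  {"gripper":1,"linear":[0,-55,0],"turn":[0,0,0]},
  {"gripper":1,"linear":[0,-55,0],"turn":[0,0,0]},
  {"gripper":1,"linear":[0,-40,0],"turn":[0,0,0]},
  {"gripper":1,"linear":[0,0,0],"turn":[0,0,0]},
])

```text
t: 24.45
eef_pos: [0.6094, -0.1973, 0.228]
eef_rot: [[0.989, -0.147, -0.001], [-0.147, -0.989, 0.0], [-0.001, -0.0, -1.0]]
contact_force: [0.4, 0.3, -0.2]
finger_gap: 0.0007
```

Run:
```python
from h import *
s=readout.state(); print(s['t'],s['eef_pos'],s['contact_force'])
for c in("top","side"):
    im,d=eyes.read_camera(c)
    if c=="top":
        cl=cloud(c,d); z=cl[...,2]; m=(abs(cl[...,0]-.61)<.02)&(abs(cl[...,1]-.119)<.02)&(z>.12)&(im.mean(2)>180); print("cap",cl[m].mean(0),np.median(z[m]))
        cv2.imwrite("pics/f.png",np.vstack([cv2.resize(im[90:250,80:400],(800,400)),cv2.resize(im[150:230,130:250],(300,200))[:, :].copy() if 0 else cv2.resize(im[145:225,130:290],(800,400))[:190]]))
        for e in([.469,.1675,.05],[.4575,.0845,.05]):
            for lo,hi in((-36,-10),(10,42)):
                print(np.median([z[tuple(np.round(proj("top",np.array(e)+np.array([.989,-.145,0])*t/1000+[0,0,.014])[::-1]).astype(int))] for t in range(lo,hi,2)]).round(4),end=" ")
    for n,h in(("capacitor",0),("standoff",0),("wash_bottle",0),("spool",0),("screwdriver",.01)): print(n,c,[at_z(c,r["centre"],h)[:2].round(3).tolist() for r in models.tip_of(n,c)[:2]])
```

```text
24.45 [ 0.60944493 -0.19727727  0.22797297] [ 0.41594063  0.33673051 -0.19531506]
cap [0.60945385 0.11878602 0.14255488] 0.14259571737934862
0.0663 0.0652 0.0674 0.0646 capacitor top [[0.423, -0.484]]
standoff top [[0.618, -0.169], [0.382, 0.193]]
wash_bottle top [[0.647, -0.061]]
spool top []
screwdriver top [[0.467, 0.122], [0.689, -0.351]]
capacitor side [[0.424, -0.471]]
standoff side [[0.598, -0.166], [0.623, -0.064]]
wash_bottle side [[0.548, 0.114], [0.631, -0.061]]
spool side [[0.378, -0.044], [0.607, -0.158]]
screwdriver side [[0.685, -0.343], [0.627, 0.42]]
```

View pics/f.png

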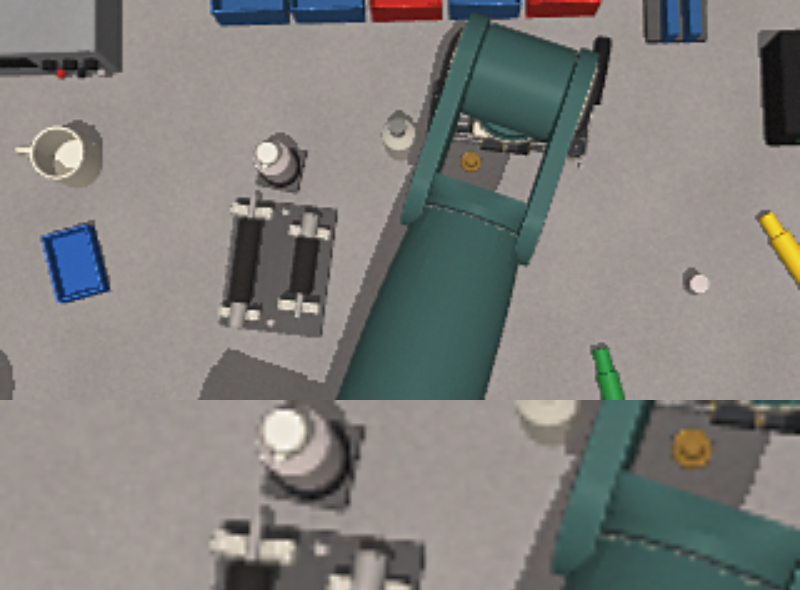

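Both rollers are seated level between their saddles and the cap is back up at 143 mm. The bystanders that can be seen have not moved and the arm is clear, so I'm handing in.

```bash
python3 -c "
from rig import env
print(env.sign_off())"
```

```text
the job is handed in; nothing more can be done
None
```

Both rollers are laid in their lanes, and I then pressed the canister's cap fully down and released it. I handed the job in at about 25 s, and `sign_off` gives no verdict.

- **Rollers:** each was lowered until it touched the saddles. I then eased the grip so it settled onto both, and opened the fingers slowly. In the last pictures each sleeve is between its saddles and the thick journals are at the lower ones. The sleeve tops read about 65–66 mm (long) and 65–67 mm (short) against 66 mm nominal, so both are level within the depth noise.
- **Cap:** it bottomed after about 6 mm of travel at 15–22 N, and its top reads 143 mm again.
- **Other objects:** the gripper ended clear of everything, with about 0 N on the tool. In the last pictures the bystanders I could find were where they started, within the networks' scatter of about 1 cm.

**Checks that disagreed or needed correcting:**
- **First contact:** both rollers touched their saddles a few millimetres higher than I had calculated. The long roller also needed a sideways correction of about 1–2 mm before it settled.
- **Short roller position:** it may sit up to about 4 mm off the middle of its 7 mm end play, as measured on a coarse 8 mm grid.
- **Network results:** some network detections were wrong, such as a "screwdriver" on the cradle and a "standoff" at the long lane. I discarded them because they did not match the picture.

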